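Empty the locked tip-up potato tray into the washing tub

ROBOT

A 7-joint arm with a two-finger parallel gripper is mounted at the origin on a cart in front of the work surface, level with it; the furniture and walls round the work are solid. World frame = base frame: x ahead of the robot, y to its left, z up, the work surface at z = 0. Lengths are in m, angles in rad, forces in N, time in s.
With the tool pointing down it reaches from about 0.425 to 0.95 m from the base axis. Payload 4.7 kg.
Tool frame: the origin (TCP) lies at the very end of the fingers, on their centre line; the grasp point (between the pads) lies ctrl.pinch_z behind it (ctrl.pinch_z is the distance from the TCP to the grasp point, in m); z points along the fingers, y is the line along which they close (so a half turn about z gives the same grasp; the last joint's range is limited). The gripper opens to 87 mm and grips with 3 to 60 N. Pads are 19 mm wide; open, the fingers measure 117 mm over their backs; the gripper's body (75 mm by 190 mm) begins 51 mm behind the grasp point.
Start: joints at [-1.264, 0.469, -0.049, 1.532, 0.024, 1.141, -0.082], TCP at [0.222, 0.637, 0.223] pointing down, gripper open.
Joint ranges: [-2.59, 2.59], [-0.33, 1.99], [-1.39, 1.29], [0.1, 2.45], [-1.04, 4.18], [0.21, 1.99], [-2.66, 2.66]. Speed limits (rad/s): [2.57, 2.57, 3.14, 3.14, 3.14, 3.14, 3.14].

INTERFACE

Orientations are given as a unit quaternion [x, y, z, w].
In Python, from workcell import ctrl, viewer, job gives the robot as it stands.
- The arm moves only by the tool jog_arm, never from a script. Its argument "increments" is a list of rows, each a list of 3 entries, a list of its own where there are three numbers: the shift along the world's x, y, z in cm, then the turn, a rotation vector about the world's x, y, z in rad, then the gripper command: -1 is shut, 1 is fully open, values between are in proportion. In form: [[[x, y, z], [ax, ay, az], grip], ...]. A call has 1 to 10 rows; each row is the pose to reach, as a shift and turn from the pose commanded when the call began; what a row does not reach only later rows make up. A row lasts 1/10 s, in which the tool goes at most 50 mm and 8.59 degrees, less where a joint would pass 70% of its speed; a pose out of reach is approached as far as the arm can. A call with a gripper value outside its range is refused whole. The fingers move at their own pace and stop on an object; "grip_force" is the grip in N (left out, the last holds). Time passes only in rows, so rows that repeat a pose let the fingers close. It gives the time, the measured TCP pose, the force, the opening and the grip force at its end, in the units of the state.
- ctrl.sense(): the state, without advancing time (a new reading comes with each control period).
- viewer.snapshot(name): name is "side" or "top"; returns the picture (400x640x3 uint8, red, green, blue); there is no depth.
- viewer.get_calibration(name): a dict with "intrinsics" (3x3 intrinsics, pixels), "R" (3x3) and "t" (3): a world point X has camera coordinates R X + t. Camera axes: x right, y down, z forward; pixel columns grow to the right and rows downward; lengths in m; the calibration is good to about 2 mm. A picture is of the moment at which its call begins. get_calibration takes no time and is no camera call.
- job.sign_off(): hands the job in; it is judged then, once.
Trained networks look in the newest picture that a camera, given by its name, has taken for a name from the list of things; names that differ only in an ending like _2 or _b are one class to them, and where a whole thing is asked for, a point or a joint stands for the part that bears it (a point fixed in the world has none). Each returns a list of dicts, best first, with "score" (0 to 1); they miss things now and then, are a little off and sometimes report something else, mostly with a low value. They report only what shows in the picture. A call takes as long as a camera call. They do not tell look-alikes from the thing itself.
- viewer.recognise(camera, thing): "rect" ([left, top, width, height] in pixels, round what is visible of it).
- viewer.pinpoint(camera, thing): "point" ([column, row] in pixels: a listed point, or the origin of a listed thing).
The state is a dict: "time": time; "joint_positions": joint angles; "qvel": joint speeds; "joint_torque": joint torques, N m; "eef_pos": TCP position; "eef_rot": TCP orientation; "contact_force": force on the tool from outside, world axes, zero at the start; "torque": the same for the moment, N m; "gripper_width": finger opening in m; "finger_force": force on a finger pad.
Only numpy, scipy, OpenCV 4.12 (cv2) and the standard library are available. Lean on these libraries where they do the work, as an engineer would, in place of code of your own. Each camera call takes 0.05 s, during which the arm holds its last target. There are 200 camera calls.

TASK

The sorted potatoes on the tip-up tray are ready to be washed. Draw the barrel bolt clear of the hook arm, swing the hook arm back off the tray, then raise the tray by its handle so that both potatoes slide over its open edge into the blue tub, and lower the tray level again; leave the bolt drawn and the arm swung back, let no potato drop outside the tub, and do not disturb the tub or the other things on the worktop.

Things in the scene. Friction and masses are not known exactly. Their poses are not given: they have to be found in the camera images.
- stand: Heavy grey stand, fixed, 220 x 210 x 134 mm, carrying a stainless tip-up tray. Origin on the worktop; x runs across the tray, -y to the tray's open edge and the tub, +y to the back plate with bolt, hook arm and handle. The back plate leans 12 deg to the tray: foot y 125, top y 100, z 127 mm. Level tray: floor z 140, 190 wide inside, y -130 (open edge) to 92 (rear lip); 3 lips 40 mm high.
- bolt (a joint): Steel barrel bolt on the back plate: rod 10 mm thick, along the stand's x, 75 mm up. 0 m: shot across the outside of the hook arm, which then cannot swing. Drawn straight along the stand's +x axis; free of the arm from 0.030 m, end stop 0.045 m. Takes about 2 N; stays where it is left.
- bolt_knob (a point): Middle of the bolt's black round grip, 16 mm thick, 32 mm long, 36 mm from the rod's axis; it points out and up at 45 deg (+y and +z of the stand), its near end 20 mm from the rod. 35 mm free on both sides along x (drawn: close to a bolt guide at +x, which stands only 8 mm over the rod's axis). Moves with the bolt.
- hook (a joint): Steel hook arm, 118 x 16 x 6 mm, hinged at its foot, lying up the back plate; its claw holds down the tray's rear. 0 rad: closed. It swings about the stand's x axis, top outward (+y), then down; tray free from about 0.3 rad; end stop 1.3 rad. About 1.5 N at the tab; stays where it is left.
- hook_tab (a point): Middle of the hook arm's red finger tab: 22 mm wide along the stand's x, 36 long, 9 thick, pointing out and up at 45 deg when closed, near end 14 mm from the arm; 30 mm free on both sides along x. The tray's handle stands above it: reach it with the fingers slanting down toward the stand's -y, 25 to 50 deg from vertical. Moves with the arm and may turn between the fingers about x.
- hook_hinge (a point): The hook arm's hinge axis (runs along the stand's x axis) at the foot of the arm.
- tray (a joint): Stainless tray, tipped about an axis along the stand's x. 0 rad: level, at rest on the stand; grows as its rear (handle end) is raised; end stop 0.85 rad. Potatoes slide out by 0.5 to 0.75 rad. Lifting takes up to 8 N at the handle; let go when raised it may stay up, so lower it by hand.
- tray_handle (a point): Middle of the tray's bail handle: a black rubber-covered round bar, 13 mm in diameter, 90 mm long along the stand's x axis, standing 40 mm above the rear lip and 30 mm behind it. The bar can turn between the fingers. Moves with the tray.
- tray_pivot (a point): Middle of the tray's pivot axis (along the stand's x axis), near the open edge; the handle bar moves on an arc of 219 mm radius about it.
- tub: Blue plastic tub, open at the top, 235 (x) x 240 (y) x 80 (z) mm, wall 4 mm, standing on the worktop under the tray's open edge, square to the stand. Origin at the centre of its underside, axes along its sides.
- potato_a_mid (a point): Centre of the larger potato, 80 x 157 x 66 mm, at the start on the tray.
- potato_b_mid (a point): Centre of the smaller potato, 64 x 103 x 60 mm, at the start on the tray.
- peeler: Black-handled peeler, 228 mm long, lying on the worktop; bystander. Origin at the centre of its underside.
- mug: White mug, 95 mm tall; bystander. Origin at the centre of its underside.
- salt_box: White and red table salt carton, 144 mm tall; bystander. Origin at the centre of its underside.
Things that resemble listed ones, but are neither listed nor needed, are in the scene too. Leave any green look-alike of the part that bears potato_b_mid alone.

How it is judged:
On the way, in this order (a step that is already met when the one before it is completed fails the run):
1. the bolt is drawn clear of the hook arm (value of joint bolt above 0.031 m), for 0.1 s.
2. the hook arm is swung back clear of the tray (value of joint hook above 0.3 rad), for 0.1 s.
3. the tray is tipped up (value of joint tray above 0.4 rad), for 0.1 s.
At the end, for the whole second after the job is handed in: Both potatoes lie in the tub (centres within its walls and below 110 mm over its underside), the tray is level again (under 0.06 rad), the bolt is drawn (over 30 mm) and the hook arm swung back (over 0.25 rad); tub at rest (x of potato_a_mid in the frame of tub between -0.115 and 0.115 m and y of potato_a_mid in the frame of tub between -0.118 and 0.118 m and z of each of potato_a_mid, potato_b_mid in the frame of tub below 0.11 m and x of potato_b_mid in the frame of tub between -0.115 and 0.115 m and y of potato_b_mid in the frame of tub between -0.118 and 0.118 m and linear speed of tub below 0.02 m/s and value of joint bolt above 0.03 m and value of joint hook above 0.25 rad and value of joint tray below 0.06 rad); the robot touches nothing.
It fails at once if a potato drops outside the tub ((height (world z) of potato_a_mid below 0.055 m and (x of potato_a_mid in the frame of tub above 0.118 m or x of potato_a_mid in the frame of tub below -0.118 m or y of potato_a_mid in the frame of tub above 0.12 m or y of potato_a_mid in the frame of tub below -0.12 m)) or (height (world z) of potato_b_mid below 0.055 m and (x of potato_b_mid in the frame of tub above 0.118 m or x of potato_b_mid in the frame of tub below -0.118 m or y of potato_b_mid in the frame of tub above 0.12 m or y of potato_b_mid in the frame of tub below -0.12 m))).
It fails at once if the tub is shifted by more than 60 mm (distance of tub from where it was at the start of the episode above 0.06 m).
It fails at once if the peeler, the mug or the salt box is moved by more than 30 mm (distance of any of peeler, mug, salt_box from where it was at the start of the episode above 0.03 m).
It also fails if it takes over 69 s, if anything falls off the work surface, if the arm or the gripper's body presses on something with over 40 N, if the wrist force passes 120 N, or if a joint passes its speed limit or range.

## Working session

There is one attempt and no reset: what is moved stays moved. The work goes in short steps, Python scripts to look and compute and a tool call to move; the robot and the scene stay as the last step left them, time stands still between calls to the robot, and variables do not carry over. Pictures are saved under pics/ and viewed, at most 10 in all, crops included, and the job is handed in when it is done.

Besides the shell and the picture viewer there is one more tool, called after "Call:" by a JSON object that holds its "method" and its "body", one argument or row to a line. jog_arm: Moves the arm, as the interface text tells. Its arguments: {"type":"object","properties":{"increments":{"type":"array","items":{"type":"array"}},"grip_force":{"type":"number"}},"required":["increments"]}

```bash
mkdir -p pics; cat > h.py <<'E'
import numpy as np,cv2
from workcell import ctrl,viewer,job
def snap(n,f,crop=None,s=1):
    im=viewer.snapshot(n)
    if f:
        o=im[...,::-1]
        if crop: x,y,w,h=crop;o=o[y:y+h,x:x+w]
        cv2.imwrite('pics/'+f,cv2.resize(o,None,fx=s,fy=s,interpolation=cv2.INTER_CUBIC))
    return im
def P(n):
    c=viewer.get_calibration(n);K=np.array(c['intrinsics']);return K@np.c_[np.array(c['R']),np.array(c['t'])]
def tri(a,b):
    X=cv2.triangulatePoints(P('side'),P('top'),np.float64(a).reshape(2,1),np.float64(b).reshape(2,1));return (X[:3]/X[3]).ravel()
def proj(n,X):
    q=P(n)@np.r_[X,1];return q[:2]/q[2]
E
python3 - <<'E'
from h import *
for n in('side','top'): snap(n,n+'0.png')
s=ctrl.sense();print(ctrl.pinch_z,s)
for n in('side','top'):
    c=viewer.get_calibration(n);print(n,-np.array(c['R']).T@np.array(c['t']),np.array(c['R'])[2],c['intrinsics'])
    for t in['bolt_knob','hook_tab','hook_hinge','tray_handle','tray_pivot','stand','tub','potato_a_mid','potato_b_mid','mug','salt_box','peeler']:
        print(n,t,[(np.round(d['point']).tolist(),round(d['score'],2)) for d in viewer.pinpoint(n,t)])
E
```

```text
0.0187 {'time': 0.1, 'joint_positions': array([-1.2638825 ,  0.4693449 , -0.04859639,  1.53356349,  0.02412612,
        1.14099814, -0.08225239]), 'qvel': array([-2.60696229e-04, -1.17197406e-03, -4.38728842e-04, -3.19201024e-03,
        5.51436519e-05, -1.44832317e-03, -1.30047244e-03]), 'joint_torque': array([ 9.59314057e-04, -5.09168780e+01, -8.09010328e-02, -2.36830455e+01,
       -6.14648801e-02,  3.43327993e-02,  5.76945945e-05]), 'eef_pos': array([0.22225543, 0.6367947 , 0.22161974]), 'eef_rot': array([ 1.67075342e-01,  9.85943753e-01, -8.57473292e-04, -1.03340569e-04]), 'contact_force': array([-0.36515416, -0.13676644, -0.00559048]), 'torque': array([-0.00838404,  0.01510226,  0.01748914]), 'finger_force': 0.0, 'gripper_width': 0.08673952923080973}
side [ 0.00889821 -0.15983259  0.97949067] [ 0.55002279  0.06583957 -0.83255035] [[361.47287533   0.         316.04731258]
 [  0.         361.47287533 196.09049587]
 [  0.           0.           1.        ]]
side bolt_knob [([194.0, 204.0], 0.57), ([194.0, 189.0], 0.42)]
side hook_tab [([199.0, 218.0], 0.68)]
side hook_hinge [([210
[... 532 characters left out ...]
   318.14281968]
 [  0.         373.77559402 196.76389886]
 [  0.           0.           1.        ]]
top bolt_knob [([222.0, 215.0], 0.46)]
top hook_tab [([230.0, 235.0], 0.39)]
top hook_hinge [([239.0, 233.0], 0.6)]
top tray_handle [([229.0, 219.0], 0.59)]
top tray_pivot [([286.0, 199.0], 0.62), ([407.0, 191.0], 0.37)]
top stand [([273.0, 214.0], 0.84), ([284.0, 200.0], 0.71)]
top tub [([320.0, 190.0], 0.72)]
top potato_a_mid [([270.0, 217.0], 0.95)]
top potato_b_mid [([380.0, 252.0], 0.9), ([264.0, 193.0], 0.57), ([272.0, 218.0], 0.56), ([410.0, 190.0], 0.19)]
top mug [([409.0, 191.0], 0.86)]
top salt_box [([222.0, 171.0], 0.83)]
top peeler [([410.0, 232.0], 0.96), ([283.0, 201.0], 0.37)]
```

View pics/side0.png

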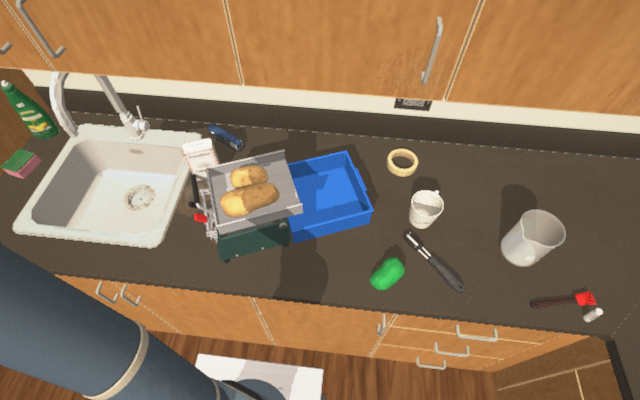

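View pics/top0.png

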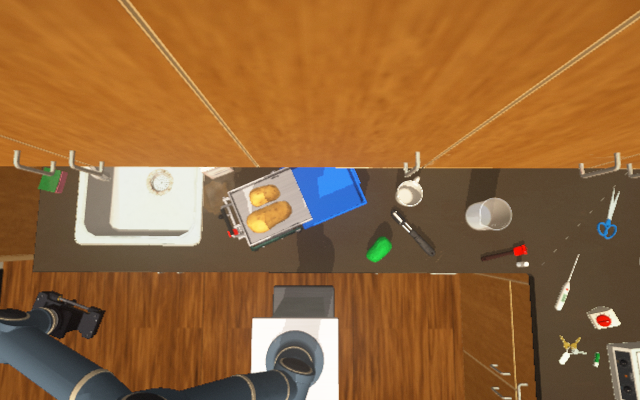

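```bash
python3 - <<'E'
from h import *
D=dict(knob=((194,204),(222,215)),tab=((199,218),(230,235)),hinge=((210,236),(239,233)),handle=((196,188),(229,219)),pivot=((276,189),(286,199)),stand=((254,222),(273,214)),tub=((320,202),(320,190)),pa=((249,199),(270,217)),mug=((421,214),(409,191)),salt=((208,171),(222,171)))
for k,(a,b) in D.items():
    X=tri(a,b);print(k,X.round(3),np.linalg.norm(proj('side',X)-a).round(1),np.linalg.norm(proj('top',X)-b).round(1))
E
```

```text
knob [0.521 0.255 0.103] 0.2 0.1
tab [0.451 0.21  0.151] 1.7 1.2
hinge [0.459 0.208 0.034] 0.1 0.1
handle [0.499 0.204 0.224] 1.2 0.9
pivot [0.575 0.024 0.138] 0.8 0.6
stand [0.53  0.089 0.017] 1.5 1.1
tub [ 0.624 -0.095  0.016] 1.0 0.8
pa [0.509 0.077 0.179] 0.7 0.5
mug [ 0.622 -0.425  0.008] 2.9 2.2
salt [0.692 0.279 0.035] 0.2 0.2
```

Side view: the stand with its tray holds two yellow potatoes at (245,190), with the tub at (325,195). The back-plate parts are at about (190–215,175–240), with a red tab at (200,218) and a black knob near (194,206). The green potato at (387,273) is the look-alike and lies on the worktop, so I leave it alone. The real potato_b is the yellow one on the tray, at about (248,175) in side and (264,193) in top. Next I enlarge the back plate.

```bash
python3 - <<'E'
from h import *
a=cv2.imread('pics/side0.png')[140:265,175:310];b=cv2.imread('pics/top0.png')[160:255,205:320]
cv2.imwrite('pics/c1.png',cv2.resize(a,(648,600),interpolation=3));cv2.imwrite('pics/c2.png',cv2.resize(b,(690,570),interpolation=3))
E
```

```text
(no output)
```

View pics/c1.png

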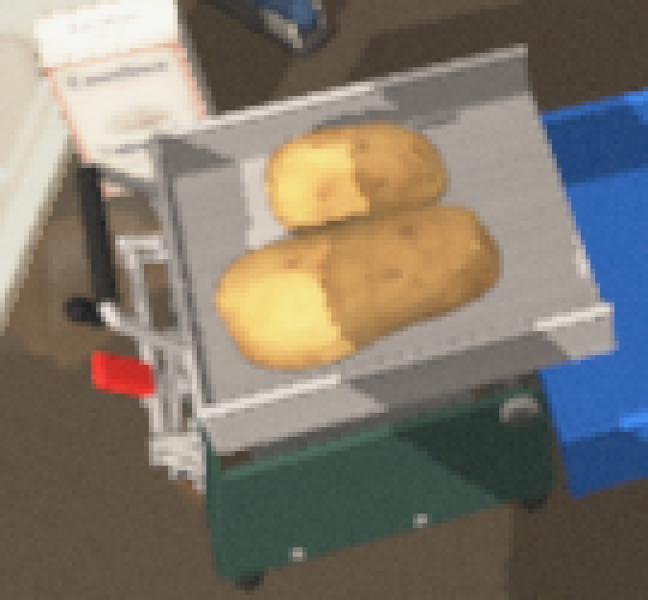

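View pics/c2.png

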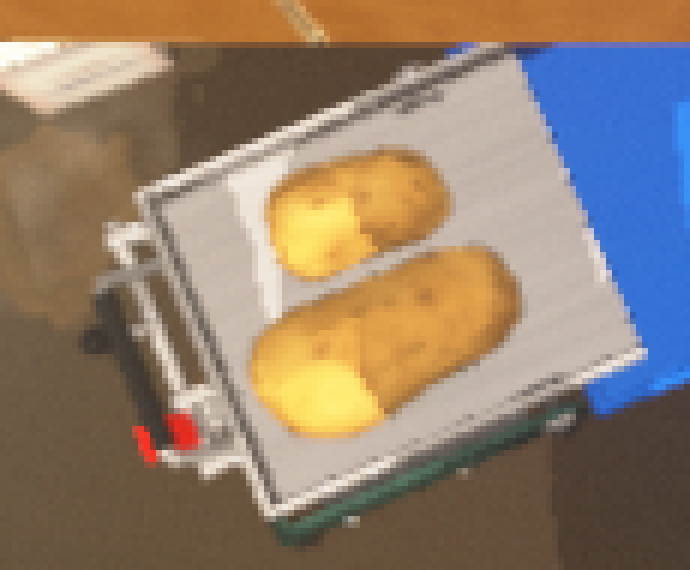

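The crops show the black bar handle, in side from (194,175) to (197,203). The black knob sits just past its near end, at side (192,204) and top (220,217). The red tab is at side (201,218) and top (~231,233). Next I fit the stand pose from the tray corners.

```bash
cat >> h.py <<'E'
from scipy.optimize import least_squares
from scipy.spatial.transform import Rotation as R
def S2W(p,q):
    c,s=np.cos(p[2]),np.sin(p[2]);return np.array([p[0]+c*q[0]-s*q[1],p[1]+s*q[0]+c*q[1],q[2]])
def W2S(p,X):
    c,s=np.cos(p[2]),np.sin(p[2]);d=np.array(X)[:2]-p[:2];return np.array([c*d[0]+s*d[1],-s*d[0]+c*d[1],X[2]])
E
python3 - <<'E'
from h import *
w=.0965
Q=[(w,.0935,.18),(-w,.0935,.18),(-w,-.13,.18),(w,-.13,.18)]
A=[(207.3,169.8),(216.7,226.5),(302.5,204.2),(284.8,149.8)];B=[(229.2,192.2),(250.3,245.3),(311.7,218.7),(291.7,168.3)]
def res(p): return np.concatenate([np.r_[proj('side',S2W(p,q))-a,proj('top',S2W(p,q))-b] for q,a,b in zip(Q,A,B)])
r=least_squares(res,[.53,.09,.4]);print(r.x,r.fun.round(1))
p=r.x;np.save('p.npy',p)
for k,a,b in [('knob',(192,204),(220.5,216.7)),('tab',(200.6,217.7),(230.5,233)),('hinge',(210,236),(239,233)),('handle',(195,189),(227.5,221)),('pivot',(276,189),(286,199)),('tub',(320,202),(320,190)),('pa',(249,199),(270,217))]:
    X=tri(a,b);print(k,X.round(3),W2S(p,X).round(3),proj('side',X).round(1)-a)
print('handle model',S2W(p,(0,.122,.22)),proj('side',S2W(p,(0,.122,.22))),proj('top',S2W(p,(0,.122,.22))))
E
```

```text
[0.54162721 0.09186905 0.40537756] [ 0.2 -0.8 -0.5 -0.3  0.5  0.6 -0.3 -0.2  0.3  1.2  0.5  0.1  0.2  1.5
 -1.6 -1.9]
knob [0.515 0.257 0.113] [0.04  0.163 0.113] [-0.5  0.1]
tab [0.458 0.211 0.14 ] [-0.03   0.142  0.14 ] [-1.7  0.2]
hinge [0.459 0.208 0.034] [-0.03   0.139  0.034] [-0.1  0. ]
handle [0.493 0.206 0.227] [0.    0.124 0.227] [0.3 0. ]
pivot [0.575 0.024 0.138] [ 0.004 -0.075  0.138] [-0.8  0. ]
tub [ 0.624 -0.095  0.016] [ 0.002 -0.204  0.016] [-1.  0.]
pa [0.509 0.077 0.179] [-0.036 -0.001  0.179] [ 0.7 -0.1]
handle model [0.49351459 0.20398139 0.22      ] [197.08150739 190.46559489] [228.52038496 221.04516818]
```

Stand frame: (0.542, 0.092), yaw 0.405. The handle lands where the model puts it, and the knob blob I measured is the grip's outer end. Next: the approach poses.

```bash
cat >> h.py <<'E'
p=np.load('p.npy')
def target(q,tilt,back=0,closex=True,yaw0=0):
    """grasp point q in stand frame, tilt (deg) from vertical toward stand -y; returns TCP pos, R"""
    M=R.from_euler('z',p[2])*R.from_euler('x',-np.deg2rad(tilt))*R.from_matrix(np.array([[0,1,0],[1,0,0],[0,0,-1.]]))
    if not closex: M=M*R.from_euler('z',yaw0)
    z=M.as_matrix()[:,2];return S2W(p,q)+z*(ctrl.pinch_z-back),M
def delta(q,tilt,back=0,**k):
    s=ctrl.sense();T,M=target(q,tilt,back,**k)
    d=(T-s['eef_pos'])*100;w=(M*R.from_quat(s['eef_rot']).inv()).as_rotvec()
    print('T',T.round(3),'d cm',d.round(2),'rot',w.round(3),np.linalg.norm(w).round(2))
E
python3 -c "
from h import *
q=(.042,.154,.103)
delta(q,45,.09);delta(q,45,0);print(target(q,45)[1].as_matrix().round(3))"
```

```text
T [0.5   0.296 0.153] d cm [ 27.72 -34.11  -6.91] rot [-0.551 -0.59  -0.786] 1.13
T [0.525 0.238 0.09 ] d cm [ 30.23 -39.95 -13.28] rot [-0.551 -0.59  -0.786] 1.13
[[-0.279  0.919  0.279]
 [ 0.65   0.394 -0.65 ]
 [-0.707 -0.    -0.707]]
```

Call:
{"method": "jog_arm", "body": {
  "increments": [
    [[3,-3,2],[-0.06,-0.06,-0.08],-0.17],
    [[6,-7,2],[-0.12,-0.12,-0.16],-0.17],
    [[9,-11,1],[-0.18,-0.18,-0.25],-0.17],
    [[12,-15,0],[-0.24,-0.25,-0.33],-0.17],
    [[15,-19,-1],[-0.3,-0.31,-0.42],-0.17],
    [[18,-23,-3],[-0.36,-0.38,-0.5],-0.17],
    [[21,-27,-4],[-0.42,-0.45,-0.6],-0.17],
    [[24,-31,-6],[-0.49,-0.52,-0.7],-0.17],
    [[27.7,-34.1,-6.9],[-0.551,-0.59,-0.786],-0.17],
    [[27.7,-34.1,-6.9],[-0.551,-0.59,-0.786],-0.17]
  ],
  "grip_force": 20
}}

```text
time: 2.3
eef_pos: [0.5013, 0.2919, 0.1515]
eef_rot: [0.51, 0.769, -0.214, 0.321]
contact_force: [-0.0, 0.3, -0.5]
gripper_width: 0.0365
finger_force: 0.0
```

Call:
{"method": "jog_arm", "body": {
  "increments": [
    [[0,0,0],[0,0,0],-0.17],
    [[0,0,0],[0,0,0],-0.17]
  ]
}}

```text
time: 2.5
eef_pos: [0.4989, 0.2978, 0.1538]
eef_rot: [0.508, 0.772, -0.21, 0.319]
contact_force: [-0.9, 0.1, 0.2]
gripper_width: 0.0363
finger_force: 0.0
```

```bash
python3 - <<'E'
from h import *
delta((.042,.154,.103),45,.09);delta((.042,.154,.103),45,0)
a=snap('side',None)[140:290,110:310,::-1];b=snap('top',None)[160:280,150:310,::-1]
a=cv2.resize(a,(400,300),interpolation=3);b=cv2.resize(b,(400,300),interpolation=3)
cv2.imwrite('pics/d1.png',cv2.resize(np.hstack([a,b]),None,fx=1,fy=1))
for n in('side','top'):
  for t in['bolt_knob','hook_tab']:print(n,t,[(np.round(d['point'],1).tolist(),round(d['score'],2)) for d in viewer.pinpoint(n,t)])
E
```

```text
T [0.5   0.296 0.153] d cm [ 0.08 -0.16 -0.04] rot [-0.003 -0.001 -0.001] 0.0
T [0.525 0.238 0.09 ] d cm [ 2.58 -6.   -6.4 ] rot [-0.003 -0.001 -0.001] 0.0
side bolt_knob []
side hook_tab [([196.4, 219.0], 0.47)]
top bolt_knob [([284.5, 202.7], 0.62), ([223.1, 214.2], 0.39)]
top hook_tab [([231.1, 234.9], 0.59)]
```

View pics/d1.png

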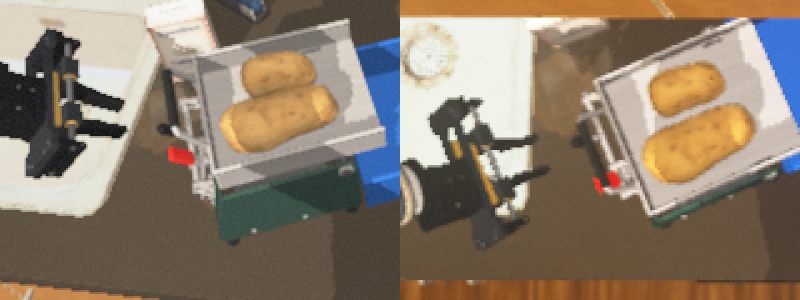

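The fingers straddle the knob line: in the crop the finger tips are at about (118,115) in side and the knob end at (165,130). The top half agrees. Moving in along the 45° axis.

Call:
{"method": "jog_arm", "body": {
  "increments": [
    [[0.4,-1,-1.1],[0,0,0],-0.17],
    [[0.9,-2,-2.1],[0,0,0],-0.17],
    [[1.3,-3,-3.2],[0,0,0],-0.17],
    [[1.7,-4,-4.3],[0,0,0],-0.17],
    [[2.1,-5,-5.3],[0,0,0],-0.17],
    [[2.5,-5.8,-6.2],[0,0,0],-0.17],
    [[2.5,-5.8,-6.2],[0,0,0],-0.17],
    [[2.5,-5.8,-6.2],[0,0,0],-1],
    [[2.5,-5.8,-6.2],[0,0,0],-1],
    [[2.5,-5.8,-6.2],[0,0,0],-1]
  ]
}}

```text
time: 3.8
eef_pos: [0.5247, 0.2394, 0.0919]
eef_rot: [0.508, 0.772, -0.21, 0.319]
contact_force: [2.8, 1.7, -1.3]
gripper_width: 0.0201
finger_force: 1.1
```

Call:
{"method": "jog_arm", "body": {
  "increments": [
    [[0,0,0],[0,0,0],-1],
    [[0,0,0],[0,0,0],-1],
    [[0,0,0],[0,0,0],-1]
  ]
}}

```text
time: 4.1
eef_pos: [0.5255, 0.2398, 0.0919]
eef_rot: [0.508, 0.772, -0.209, 0.32]
contact_force: [5.1, 2.5, -0.6]
gripper_width: 0.0149
finger_force: 20.0
```

Call:
{"method": "jog_arm", "body": {
  "increments": [
    [[0.5,0.2,0],[0,0,0],-1],
    [[1,0.4,0],[0,0,0],-1],
    [[1.5,0.65,0],[0,0,0],-1],
    [[2,0.85,0],[0,0,0],-1],
    [[2.5,1.05,0],[0,0,0],-1],
    [[3,1.3,0],[0,0,0],-1],
    [[3.5,1.5,0],[0,0,0],-1],
    [[3.9,1.65,0],[0,0,0],-1],
    [[3.9,1.65,0],[0,0,0],-1],
    [[3.9,1.65,0],[0,0,0],-1]
  ]
}}

```text
time: 5.1
eef_pos: [0.5635, 0.2563, 0.0918]
eef_rot: [0.508, 0.772, -0.21, 0.319]
contact_force: [-2.4, 4.5, 4.2]
gripper_width: 0.0153
finger_force: 20.0
```

Call:
{"method": "jog_arm", "body": {
  "increments": [
    [[0,0,0],[0,0,0],-0.3],
    [[0,0,0],[0,0,0],-0.3],
    [[0,0,0],[0,0,0],-0.3],
    [[-0.6,1.3,1.4],[0,0,0],-0.3],
    [[-1.2,2.6,2.8],[0,0,0],-0.3],
    [[-1.8,3.9,4.2],[0,0,0],-0.3],
    [[-2.4,5.2,5.6],[0,0,0],-0.3],
    [[-3,6.5,7],[0,0,0],-0.1],
    [[-3,6.5,7],[0,0,0],-0.1]
  ]
}}

```text
time: 6.0
eef_pos: [0.5334, 0.3222, 0.1625]
eef_rot: [0.508, 0.772, -0.209, 0.319]
contact_force: [-0.5, 0.3, 0.5]
gripper_width: 0.0372
finger_force: 0.0
```

```bash
python3 - <<'E'
from h import *
a=snap('side',None)[150:250,150:250,::-1];b=snap('top',None)[170:260,190:280,::-1]
cv2.imwrite('pics/e1.png',np.hstack([cv2.resize(x,(400,400),interpolation=3) for x in(a,b)]))
for n in('side','top'):
  for t in['bolt_knob','hook_tab','hook_hinge']:print(n,t,[(np.round(d['point'],1).tolist(),round(d['score'],2)) for d in viewer.pinpoint(n,t)],[np.round(d['rect'],1).tolist() for d in viewer.recognise(n,t)])
for q in [(.085,.154,.103),(-.03,.138,.140)]: print(proj('side',S2W(p,q)),proj('top',S2W(p,q)))
E
```

```text
side bolt_knob [([191.5, 194.8], 0.45), ([211.4, 237.5], 0.21)] [[187.6, 182.0, 17.0, 25.0]]
side hook_tab [([198.8, 216.7], 0.65), ([250.5, 198.3], 0.45)] [[192.1, 212.3, 21.7, 11.8]]
side hook_hinge [([212.7, 236.4], 0.42)] [[195.5, 217.4, 15.5, 10.3]]
top bolt_knob [([218.3, 205.1], 0.58)] [[234.3, 224.4, 7.2, 8.0]]
top hook_tab [([230.5, 232.8], 0.54)] [[219.0, 188.6, 19.1, 33.9], [224.9, 229.0, 20.4, 12.0]]
top hook_hinge [([242.0, 229.2], 0.43)] [[217.9, 189.7, 18.3, 34.8], [249.4, 199.9, 40.4, 32.0], [233.3, 224.8, 9.9, 9.5]]
[193.87812353 192.8050723 ] [219.21567246 204.26035111]
[200.55635358 217.57501011] [232.89908846 232.11727086]
```

View pics/e1.png

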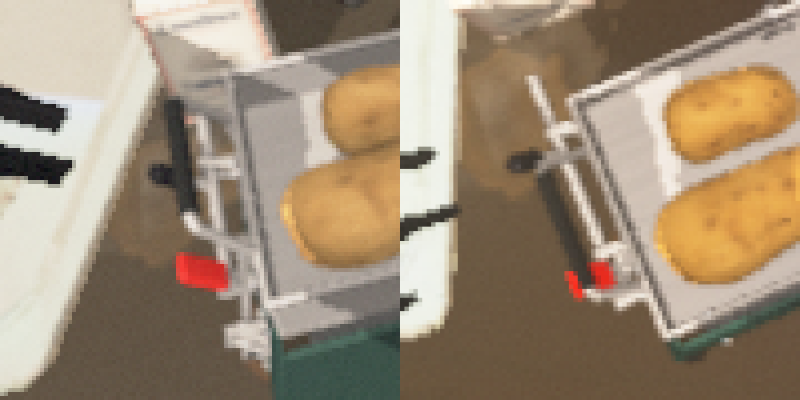

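The bolt is drawn: its rod sticks out at the far side in the top view, and the knob has moved to side (190,193). The red tab is centred at about side (200.5,218) and top (232.7,233). It is the one red tab on the stand; the red item at (520,250) is a distant brush or tool.

```bash
python3 - <<'E'
from h import *
X=tri((200.3,217.8),(232.5,232.8));q=W2S(p,X);print(q.round(4))
delta(q,45,.08);delta(q,45,0.0)
E
```

```text
[-0.0319  0.139   0.1423]
T [0.44  0.247 0.186] d cm [-9.3  -7.29  2.41] rot [-0.    -0.     0.001] 0.0
T [0.463 0.195 0.129] d cm [ -7.07 -12.49  -3.25] rot [-0.    -0.     0.001] 0.0
```

Call:
{"method": "jog_arm", "body": {
  "increments": [
    [[-2.5,-1.5,0.6],[0,0,0],0],
    [[-5,-3.5,1.2],[0,0,0],0],
    [[-7.5,-5.5,2],[0,0,0],0],
    [[-9.3,-7.3,2.4],[0,0,0],0],
    [[-9.3,-7.3,2.4],[0,0,0],0],
    [[-8.9,-8.3,1.3],[0,0,0],0],
    [[-8.5,-9.3,0.2],[0,0,0],0],
    [[-8,-10.3,-0.9],[0,0,0],0],
    [[-7.5,-11.5,-2.2],[0,0,0],0],
    [[-7.2,-12.3,-3],[0,0,0],0]
  ],
  "grip_force": 12
}}

```text
time: 7.7
eef_pos: [0.4621, 0.1963, 0.1309]
eef_rot: [0.509, 0.771, -0.211, 0.319]
contact_force: [-0.4, 0.3, -0.6]
gripper_width: 0.0436
finger_force: 0.0
```

Call:
{"method": "jog_arm", "body": {
  "increments": [
    [[0,0,0],[0,0,0],0],
    [[0,0,0],[0,0,0],-0.4],
    [[0,0,0],[0,0,0],-0.6],
    [[0,0,0],[0,0,0],-1],
    [[0,0,0],[0,0,0],-1],
    [[0,0,0],[0,0,0],-1],
    [[0,0,0],[0,0,0],-1]
  ]
}}

```text
time: 8.4
eef_pos: [0.4658, 0.2014, 0.1319]
eef_rot: [0.507, 0.773, -0.204, 0.321]
contact_force: [11.9, 3.4, -6.0]
gripper_width: 0.022
finger_force: 12.0
```

Call:
{"method": "jog_arm", "body": {
  "increments": [
    [[0.1,0.65,-0.1],[0,0,0],-1],
    [[-0.1,1.2,-0.2],[0,0,0],-1],
    [[-0.5,2.2,-0.5],[0,0,0],-1],
    [[-0.7,2.6,-0.7],[0,0,0],-1],
    [[-0.9,3.1,-0.9],[0,0,0],-1],
    [[-1.1,3.6,-1.1],[0,0,0],-1],
    [[-1.3,4,-1.4],[0,0,0],-1],
    [[-1.7,4.9,-2],[0,0,0],-1],
    [[-2,5.75,-2.7],[0,0,0],-1],
    [[-2,5.75,-2.7],[0,0,0],-1]
  ]
}}

```text
time: 9.4
eef_pos: [0.4415, 0.2571, 0.1036]
eef_rot: [0.507, 0.773, -0.209, 0.319]
contact_force: [4.8, 3.2, -0.1]
gripper_width: 0.0217
finger_force: 12.0
```

Call:
{"method": "jog_arm", "body": {
  "increments": [
    [[0,0,0],[0,0,0],0],
    [[0,0,0],[0,0,0],0],
    [[0,0,0],[0,0,0],0],
    [[-0.6,1.3,1.4],[0,0,0],0],
    [[-1.2,2.6,2.8],[0,0,0],0],
    [[-1.8,3.9,4.2],[0,0,0],0],
    [[-2.4,5.2,6],[0,0,0],0],
    [[-2.4,5.5,10],[0,0,0],0],
    [[-2.4,5.5,14],[0,0,0],0],
    [[-2.4,5.5,17],[0,0,0],0]
  ]
}}

```text
time: 10.4
eef_pos: [0.417, 0.3088, 0.2764]
eef_rot: [0.509, 0.771, -0.211, 0.319]
contact_force: [-0.2, -0.6, -0.6]
gripper_width: 0.0431
finger_force: 0.0
```

```bash
python3 - <<'E'
from h import *
a=snap('side',None)[150:270,170:290,::-1];b=snap('top',None)[160:260,200:300,::-1]
cv2.imwrite('pics/f1.png',np.hstack([cv2.resize(x,(400,400),interpolation=3) for x in(a,b)]))
for n in('side','top'):
  for t in['tray_handle','hook_tab','tray_pivot']:print(n,t,[(np.round(d['point'],1).tolist(),round(d['score'],2)) for d in viewer.pinpoint(n,t)])
q=(0,.122,.22)
for y0 in(np.pi/2,-np.pi/2): delta(q,0,.08,closex=False,yaw0=y0);delta(q,0,0,closex=False,yaw0=y0)
print(ctrl.sense()['joint_positions'])
E
```

```text
side tray_handle [([195.6, 190.6], 0.75)]
side hook_tab [([176.6, 225.7], 0.69)]
side tray_pivot [([277.2, 190.2], 0.66)]
top tray_handle [([227.9, 220.7], 0.82)]
top hook_tab [([220.2, 242.1], 0.64), ([221.5, 173.1], 0.36)]
top tray_pivot [([283.1, 202.3], 0.59), ([408.5, 190.3], 0.54)]
T [0.494 0.204 0.281] d cm [  7.67 -10.48   0.8 ] rot [ 0.807 -0.326 -1.482] 1.72
T [0.494 0.204 0.201] d cm [  7.67 -10.48  -7.2 ] rot [ 0.807 -0.326 -1.482] 1.72
T [0.494 0.204 0.281] d cm [  7.67 -10.48   0.8 ] rot [0.326 0.807 1.481] 1.72
T [0.494 0.204 0.201] d cm [  7.67 -10.48  -7.2 ] rot [0.326 0.807 1.481] 1.72
[-1.35592647  0.41577989  0.38319767  1.75891356  0.49269646  1.47753312
 -0.73191582]
```

View pics/f1.png

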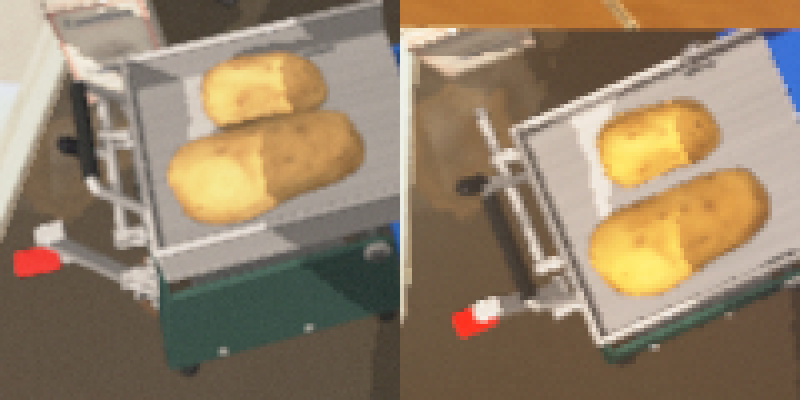

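The hook arm is swung far back, with the red tab out at side (177,226). The bolt is still drawn, and the handle is at side (195.5,190) and top (228,221). Next I turn the tool vertical with the fingers closing across the bar.

Call:
{"method": "jog_arm", "body": {
  "increments": [
    [[0,0,1],[0.028,0.07,0.128],-0.1],
    [[0,0,2],[0.056,0.14,0.256],-0.1],
    [[0,0,3],[0.084,0.21,0.384],-0.1],
    [[0,0,4],[0.112,0.28,0.512],-0.1],
    [[0,0,4],[0.14,0.35,0.64],-0.1],
    [[1,-1.5,4],[0.168,0.42,0.768],-0.1],
    [[2,-3,4],[0.196,0.49,0.896],-0.1],
    [[3,-4.5,4],[0.224,0.56,1.024],-0.1],
    [[4,-6,4],[0.252,0.63,1.152],-0.1],
    [[5,-7.5,4],[0.28,0.7,1.28],-0.1]
  ]
}}

```text
time: 11.8
eef_pos: [0.4652, 0.2359, 0.3137]
eef_rot: [-0.079, 0.994, -0.041, 0.057]
contact_force: [0.7, 0.3, -0.4]
gripper_width: 0.039
finger_force: 0.0
```

```bash
python3 - <<'E'
from h import *
X=tri((195.4,190.2),(227.9,220.8));print(W2S(p,X))
q=(0,.1235,.222)
for b in(.05,0): delta(q,0,b,closex=False,yaw0=-np.pi/2)
print(ctrl.sense()['joint_positions'])
E
```

```text
[0.00148418 0.12467133 0.22053129]
T [0.493 0.205 0.253] d cm [ 2.77 -3.05 -6.04] rot [0.057 0.128 0.246] 0.28
T [0.493 0.205 0.203] d cm [  2.77  -3.05 -11.04] rot [0.057 0.128 0.246] 0.28
[-0.94416215  0.10225227  0.34787401  1.83423912  0.10090501  1.15497406
  1.09292041]
```

Call:
{"method": "jog_arm", "body": {
  "increments": [
    [[1,-1.5,0],[0.028,0.064,0.123],-0.1],
    [[2.8,-3.1,-1],[0.057,0.128,0.246],-0.1],
    [[2.8,-3.1,-3],[0.057,0.128,0.246],-0.1],
    [[2.8,-3.1,-5],[0.057,0.128,0.246],-0.1],
    [[2.8,-3.1,-7],[0.057,0.128,0.246],-0.1],
    [[2.8,-3.1,-9],[0.057,0.128,0.246],-0.1],
    [[2.8,-3.1,-11.2],[0.057,0.128,0.246],-0.1],
    [[2.8,-3.1,-11.2],[0.057,0.128,0.246],-0.1],
    [[2.8,-3.1,-11.2],[0.057,0.128,0.246],-1],
    [[2.8,-3.1,-11.2],[0.057,0.128,0.246],-1]
  ],
  "grip_force": 35
}}

```text
time: 12.8
eef_pos: [0.4942, 0.2061, 0.2033]
eef_rot: [-0.199, 0.98, -0.0, 0.002]
contact_force: [-0.4, -0.2, -0.2]
gripper_width: 0.0301
finger_force: 0.0
```

Call:
{"method": "jog_arm", "body": {
  "increments": [
    [[0,0,0],[0,0,0],-1],
    [[0,0,0],[0,0,0],-1],
    [[0,0,0],[0,0,0],-1],
    [[0,0,0],[0,0,0],-1]
  ]
}}

```text
time: 13.2
eef_pos: [0.4931, 0.2084, 0.2033]
eef_rot: [-0.2, 0.98, 0.001, 0.002]
contact_force: [-2.7, 3.6, 2.6]
gripper_width: 0.0118
finger_force: 35.0
```

```bash
python3 - <<'E'
from h import *
s=ctrl.sense();G=s['eef_pos']-R.from_quat(s['eef_rot']).as_matrix()[:,2]*ctrl.pinch_z
g=W2S(p,G);print(g,s['gripper_width'])
for pz in(.13,.14):
    dz=g[2]-pz;py=g[1]-np.sqrt(.219**2-dz**2);print(py)
    for a in np.arange(.1,.76,.05):
        c,sn=np.cos(a),np.sin(a);y=py+c*(g[1]-py)-sn*dz;z=pz+sn*(g[1]-py)+c*dz
        D=S2W(p,(g[0],y,z))-G;print(round(a,2),(D*100).round(2))
E
```

```text
[0.00129059 0.1261989  0.22200741] 0.011756428281727106
-0.07253618521232363
0.1 [ 0.4  -0.94  1.94]
0.15 [ 0.63 -1.47  2.87]
0.2 [ 0.88 -2.04  3.76]
0.25 [ 1.14 -2.66  4.63]
0.3 [ 1.42 -3.31  5.46]
0.35 [ 1.72 -4.01  6.26]
0.4 [ 2.03 -4.73  7.01]
0.45 [ 2.36 -5.5   7.73]
0.5 [ 2.7  -6.29  8.4 ]
0.55 [ 3.05 -7.11  9.03]
0.6 [ 3.42 -7.96  9.61]
0.65 [ 3.79 -8.84 10.15]
0.7 [ 4.18 -9.74 10.64]
0.75 [  4.58 -10.66  11.08]
-0.07686705567167648
0.1 [ 0.36 -0.85  1.99]
0.15 [ 0.57 -1.34  2.94]
0.2 [ 0.8  -1.87  3.87]
0.25 [ 1.05 -2.44  4.77]
0.3 [ 1.31 -3.06  5.63]
0.35 [ 1.59 -3.72  6.47]
0.4 [ 1.89 -4.41  7.26]
0.45 [ 2.2  -5.14  8.02]
0.5 [ 2.53 -5.9   8.73]
0.55 [ 2.87 -6.69  9.4 ]
0.6 [ 3.22 -7.51 10.03]
0.65 [ 3.59 -8.37 10.62]
0.7 [ 3.97 -9.24 11.15]
0.75 [  4.35 -10.14  11.64]
```

Call:
{"method": "jog_arm", "body": {
  "increments": [
    [[0.15,-0.4,1],[0,0,0],-1],
    [[0.4,-0.9,1.95],[0,0,0],-1],
    [[0.6,-1.4,2.9],[0,0,0],-1],
    [[0.7,-1.7,3.35],[0,0,0],-1],
    [[0.84,-1.95,3.8],[0,0,0],-1],
    [[1,-2.25,4.25],[0,0,0],-1],
    [[1.1,-2.55,4.7],[0,0,0],-1],
    [[1.36,-3.2,5.55],[0,0,0],-1],
    [[1.65,-3.85,6.35],[0,0,0],-1],
    [[1.96,-4.55,7.15],[0,0,0],-1]
  ]
}}

```text
time: 14.2
eef_pos: [0.5147, 0.1586, 0.2737]
eef_rot: [-0.199, 0.98, -0.002, 0.003]
contact_force: [9.0, 1.2, -11.3]
gripper_width: 0.0115
finger_force: 34.9
```

Call:
{"method": "jog_arm", "body": {
  "increments": [
    [[0.16,-0.4,0.36],[0,0,0],-1],
    [[0.32,-0.77,0.72],[0,0,0],-1],
    [[0.5,-1.15,1.07],[0,0,0],-1],
    [[0.65,-1.55,1.42],[0,0,0],-1],
    [[0.82,-1.95,1.75],[0,0,0],-1],
    [[0.82,-1.95,1.75],[0,0,0],-1],
    [[1,-2.35,2.07],[0,0,0],-1],
    [[1,-2.35,2.07],[0,0,0],-1],
    [[1.18,-2.75,2.37],[0,0,0],-1],
    [[1.36,-3.18,2.67],[0,0,0],-1]
  ]
}}

```text
time: 15.2
eef_pos: [0.5289, 0.1261, 0.2992]
eef_rot: [-0.198, 0.98, -0.003, 0.003]
contact_force: [12.0, 1.2, -15.1]
gripper_width: 0.0118
finger_force: 34.9
```

```bash
python3 - <<'E'
from h import *
a=snap('side',None)[130:280,180:380,::-1];b=snap('top',None)[150:270,200:360,::-1]
cv2.imwrite('pics/g1.png',np.hstack([cv2.resize(x,(400,300),interpolation=3) for x in(a,b)]))
E
```

```text
(no output)
```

View pics/g1.png

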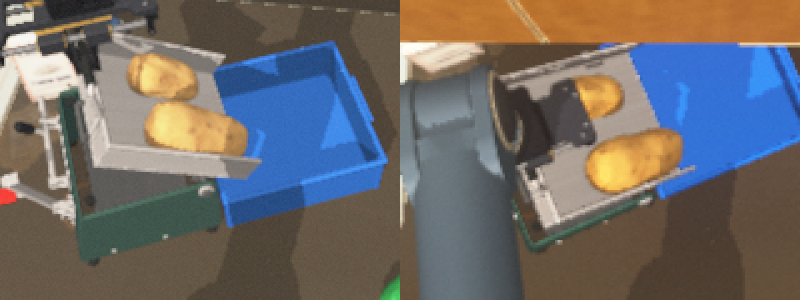

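The tray is tipped and both potatoes have slid part of the way: potato a is over the open edge at crop (235,135), potato b is at (165,78). I hold, then tip a little further.

Call:
{"method": "jog_arm", "body": {
  "increments": [
    [[0,0,0],[0,0,0],-1],
    [[0,0,0],[0,0,0],-1],
    [[0,0,0],[0,0,0],-1],
    [[0.18,-0.43,0.28],[0,0,0],-1],
    [[0.18,-0.43,0.28],[0,0,0],-1],
    [[0.18,-0.43,0.28],[0,0,0],-1],
    [[0.37,-0.87,0.56],[0,0,0],-1],
    [[0.37,-0.87,0.56],[0,0,0],-1],
    [[0.37,-0.87,0.56],[0,0,0],-1],
    [[0.37,-0.87,0.56],[0,0,0],-1]
  ]
}}

```text
time: 16.3
eef_pos: [0.533, 0.1169, 0.3048]
eef_rot: [-0.198, 0.98, -0.003, 0.004]
contact_force: [12.3, -0.2, -14.4]
gripper_width: 0.0118
finger_force: 34.9
```

```bash
python3 - <<'E'
from h import *
for n in('side','top'):
  snap(n,n+'_g2.png');print(n,[(np.round(d['point']).tolist(),round(d['score'],2)) for d in viewer.pinpoint(n,'potato_a_mid')+viewer.pinpoint(n,'potato_b_mid')])
E
```

```text
side [([315.0, 207.0], 0.8), ([321.0, 176.0], 0.86), ([387.0, 273.0], 0.64)]
top [([320.0, 204.0], 0.8), ([378.0, 253.0], 0.96), ([325.0, 167.0], 0.7)]
```

Call:
{"method": "jog_arm", "body": {
  "increments": [
    [[-0.37,0.87,-0.56],[0,0,0],-1],
    [[-0.72,1.7,-1.2],[0,0,0],-1],
    [[-1.08,2.5,-1.81],[0,0,0],-1],
    [[-1.4,3.3,-2.5],[0,0,0],-1],
    [[-1.73,4.05,-3.23],[0,0,0],-1],
    [[-2.05,4.75,-4.05],[0,0,0],-1],
    [[-2.33,5.4,-4.83],[0,0,0],-1],
    [[-2.6,6.05,-5.7],[0,0,0],-1],
    [[-2.85,6.65,-6.58],[0,0,0],-1],
    [[-3.09,7.2,-7.48],[0,0,0],-1]
  ]
}}

```text
time: 17.6
eef_pos: [0.4989, 0.1945, 0.2312]
eef_rot: [-0.2, 0.98, 0.001, 0.002]
contact_force: [1.0, 6.6, 3.6]
gripper_width: 0.0116
finger_force: 35.0
```

Call:
{"method": "jog_arm", "body": {
  "increments": [
    [[-0.1,0.25,-0.45],[0,0,0],-1],
    [[-0.22,0.5,-0.94],[0,0,0],-1],
    [[-0.3,0.7,-1.4],[0,0,0],-1],
    [[-0.41,0.95,-1.92],[0,0,0],-1],
    [[-0.5,1.2,-2.4],[0,0,0],-1],
    [[-0.6,1.4,-2.9],[0,0,0],-1],
    [[-0.6,1.4,-2.95],[0,0,0],-1],
    [[-0.6,1.4,-2.95],[0,0,0],-1]
  ]
}}

```text
time: 18.4
eef_pos: [0.493, 0.2084, 0.2048]
eef_rot: [-0.2, 0.98, 0.002, 0.002]
contact_force: [-4.9, 3.9, 20.4]
gripper_width: 0.0117
finger_force: 35.0
```

Call:
{"method": "jog_arm", "body": {
  "increments": [
    [[0,0,0],[0,0,0],-0.1],
    [[0,0,0],[0,0,0],-0.1],
    [[0,0,0],[0,0,0],-0.1],
    [[0,0,1],[0,0,0],-0.1],
    [[0,0,3],[0,0,0],-0.1],
    [[0,0,6],[0,0,0],-0.1],
    [[0,2,9],[0,0,0],-0.1],
    [[-3,6,11],[0,0,0],-0.1],
    [[-6,10,11],[0,0,0],-0.1],
    [[-9,14,11],[0,0,0],-0.1]
  ]
}}

```text
time: 19.4
eef_pos: [0.405, 0.3438, 0.3132]
eef_rot: [-0.198, 0.98, -0.0, 0.002]
contact_force: [0.5, 0.1, -0.8]
gripper_width: 0.0393
finger_force: 0.0
```

```bash
python3 - <<'E'
from h import *
a=snap('side',None)[130:280,165:395,::-1];b=snap('top',None)[150:270,200:384,::-1]
cv2.imwrite('pics/i1.png',np.vstack([cv2.resize(a,(460,300),interpolation=3),cv2.resize(b,(460,300),interpolation=3)]))
Z={}
for n in('side','top'):
  for t in('tray_handle','tub','hook_tab','potato_a_mid','potato_b_mid'):print(n,t,[(np.round(d['point'],1).tolist(),round(d['score'],2)) for d in viewer.pinpoint(n,t)])
q=S2W(p,(0,.1235,.221));print(proj('side',q),proj('top',q))
for a,b in(((315,207),(320,204)),((321,176),(325,167))):
  X=tri(a,b);print(X,W2S(p,X)-np.array([0.002,-.204,0]))
E
```

```text
side tray_handle [([197.4, 190.3], 0.96), ([318.4, 200.3], 0.66)]
side tub [([317.7, 205.6], 0.95)]
side hook_tab [([179.8, 226.5], 0.85)]
side potato_a_mid [([315.7, 211.7], 0.6), ([196.5, 190.8], 0.15)]
side potato_b_mid [([318.2, 177.4], 0.76), ([387.0, 271.7], 0.6)]
top tray_handle [([227.2, 217.9], 0.67), ([320.0, 168.7], 0.66)]
top tub [([318.1, 189.6], 0.78)]
top hook_tab [([213.9, 238.8], 0.46)]
top potato_a_mid [([320.3, 208.9], 0.92), ([287.0, 201.1], 0.43), ([218.4, 205.8], 0.35)]
top potato_b_mid [([379.0, 252.6], 0.79), ([317.6, 168.7], 0.56)]
[196.37907951 190.38296454] [228.01395722 221.2111034 ]
[ 0.56312359 -0.09121907  0.08274914] [-0.05444951  0.02727308  0.08274914]
[ 0.70480315 -0.1021511   0.04818524] [ 0.0714362  -0.03864651  0.04818524]
```

View pics/i1.png

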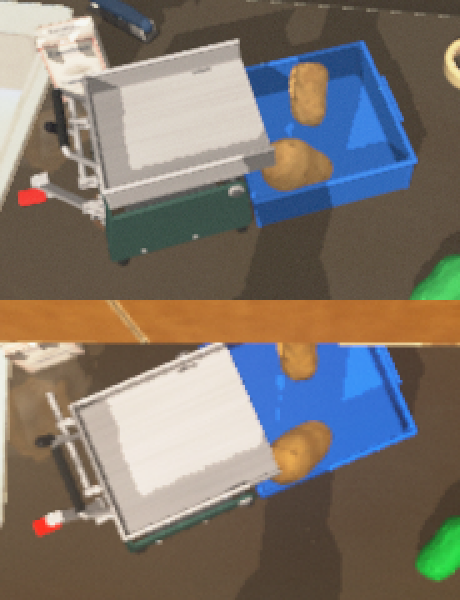

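The picture shows both potatoes in the tub, the tray level and empty, the bolt drawn and the hook arm swung back. The robot is clear of everything.

```bash
python3 - <<'E'
from h import *
print(tri((315.7,211.7),(320.3,208.9)),ctrl.sense()['qvel'].round(3).tolist())
print(job.sign_off())
E
```

```text
[ 0.54532481 -0.09378158  0.0858202 ] [-0.006, -0.001, -0.006, -0.0, -0.0, -0.003, -0.0]
the job is handed in; nothing more can be done
None
```

I handed the job in at about 20 s of robot time: the last pictures show both potatoes in the blue tub, the tray level and empty, the bolt drawn, the hook arm swung back and the robot clear; sign-off returned no verdict.

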